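Clamp the full can of hardener in the bench shaker

ROBOT

A 7-joint arm with a two-finger parallel gripper is mounted at the origin on the work surface. World frame = base frame: x ahead of the robot, y to its left, z up, the work surface at z = 0. Lengths are in m, angles in rad, forces in N, time in s.
With the tool pointing down it reaches from about 0.425 to 0.875 m from the base axis. Payload 8.4 kg.
Tool frame: the origin (TCP) lies between the finger pads; the fingertips stand arm.nose_length ahead of it and the grasp point (between the pads) lies 8 mm behind it (arm.nose_length is the distance from the TCP to the fingertips, in m); z points along the fingers, y is the line along which they close (so a half turn about z gives the same grasp; the last joint's range is limited). The gripper opens to 85 mm and grips with 20 to 120 N. Pads are 22 mm wide; open, the fingers measure 114 mm over their backs; the gripper's body (76 mm by 85 mm) begins 54 mm behind the grasp point. The pads swing forward as they close: fully open they stand 13 mm farther back than shut.
Start: joints at [1.009, 0.333, 0.04, 1.465, -0.013, 1.343, -0.059], TCP at [0.29, -0.582, 0.242] pointing down, gripper open.
Joint ranges: [-2.58, 2.58], [-0.38, 2.09], [-1.3, 1.39], [0.25, 2.4], [-1.5, 4.64], [0.08, 2.09], [-2.65, 2.65]. Speed limits (rad/s): [2.22, 2.22, 2.79, 2.79, 3.14, 3.14, 3.14].

INTERFACE

Orientations are given as a unit quaternion [w, x, y, z].
In Python, from cell import arm gives the robot as it stands.
- The arm moves only by the tool play_rows, never from a script. Its argument "deltas" is a list of rows, each an object with "travel": the shift along the world's x, y, z each as a share of 0.4 m, from -1 to 1, a list of three; "turn": the turn, a rotation vector about the world's x, y, z each as a share of 30 degrees, from -1 to 1, a list of three; "hand": the opening, from -1 (shut) to 1 (fully open). In form: [{"travel": [tx, ty, tz], "turn": [rx, ry, rz], "hand": hand}, ...]. A call has 1 to 12 rows; each row is the pose to reach, as a shift and turn from the pose commanded when the call began; what a row does not reach only later rows make up. A row lasts 1/12 s, in which the tool goes at most 41.7 mm and 7.16 degrees, less where a joint would pass 70% of its speed; a pose out of reach is approached as far as the arm can. A call with a number of a shift or a turn outside -1 to 1 is refused whole. A call with a gripper value outside its range is refused whole. The fingers move at their own pace and stop on an object; "force" is the grip in N (left out, the last holds). Time passes only in rows, so rows that repeat a pose let the fingers close. It gives the time, the measured TCP pose, the force, the opening and the grip force at its end, in the units of the state.
- arm.sense(): the state, without advancing time (a new reading comes with each control period).
- arm.get_image(name): name is "scene" or "top" or "wrist"; returns the picture (480x640x3 uint8, red, green, blue); there is no depth.
- arm.get_calibration(name): a dict with "K" (3x3 intrinsics, pixels), "extrinsics" (4x4, takes a point from camera to world coordinates); the wrist camera has in their place "T_tool_cam" (4x4, takes a point from camera to tool coordinates, whose origin is the TCP and whose axes are the flange's). Camera axes: x right, y down, z forward; pixel columns grow to the right and rows downward; lengths in m; the calibration is good to about 2 mm. A picture is of the moment at which its call begins: read the wrist's pose just before it. get_calibration takes no time and is no camera call.
- arm.hand_in(): hands the job in; it is judged then, once.
The state is a dict: "time": time; "joint_positions": joint angles; "dq": joint speeds; "joint_torque": joint torques, N m; "position": TCP position; "tool_rot": TCP orientation; "wrist_force": force on the tool from outside, world axes, zero at the start; "ft_torque": the same for the moment, N m; "grip_width": finger opening in m; "grip_force": force on a finger pad.
Only numpy, scipy, OpenCV 4.12 (cv2) and the standard library are available. Lean on these libraries where they do the work, as an engineer would, in place of code of your own. Each camera call takes 0.05 s, during which the arm holds its last target. There are 200 camera calls.

TASK

Three identical square yellow cans of hardener stand among the clutter, but only one is still full: feel by lifting which it is, and set it down gently and upright on the black pad of the blue shaker, square to the fence and close to it, opening the jaw first if there is no room. Then slide the jaw by its red grip until you feel the can held snugly between jaw and fence, and let go, without ramming the can. Leave the other two cans standing upright on the bench, and everything else where it is.

Things in the scene. Friction and masses are not known exactly. Their poses are not given: they have to be found in the camera images.
- can_a: one of three identical-looking closed cans, yellow with white band, 56 x 56 mm, 90 mm tall, plus a black cap (26 mm across, 12 mm tall) mid-top. Origin: centre of underside; z up; x, y square to the sides. Grip firmly if you like. The full can weighs 0.44 to 0.57 kg, a used one 0.14 to 0.23 kg; which is which changes every time. The contents may shift 2 to 3 mm inside.
- can_b: one of three identical-looking closed cans, yellow with white band, 56 x 56 mm, 90 mm tall, plus a black cap (26 mm across, 12 mm tall) mid-top. Origin: centre of underside; z up; x, y square to the sides. Grip firmly if you like. The full can weighs 0.44 to 0.57 kg, a used one 0.14 to 0.23 kg; which is which changes every time. The contents may shift 2 to 3 mm inside.
- can_c: one of three identical-looking closed cans, yellow with white band, 56 x 56 mm, 90 mm tall, plus a black cap (26 mm across, 12 mm tall) mid-top. Origin: centre of underside; z up; x, y square to the sides. Grip firmly if you like. The full can weighs 0.44 to 0.57 kg, a used one 0.14 to 0.23 kg; which is which changes every time. The contents may shift 2 to 3 mm inside.
- shaker: blue bench shaker, fixed, yaw within 0.35 rad either way. Origin on the bench. The jaw slides along its +y to the steel fence. Base 130 mm in x, y -110 to 140 mm, 30 mm tall; fence face at y = 130 mm, 90 mm wide, top 95 mm above the bench; motor hood behind it, y 142 to 217 mm, 100 mm tall. Jaw plate 84 mm wide, top 90 mm above the bench; its carriage 112 mm wide, top 50 mm.
- pad: black rubber pad on the shaker between jaw and fence, 84 mm in shaker x by 118 mm in shaker y, 6 mm thick; its top is 36 mm above the bench. Origin: centre of its underside, at (0, 70, 30) mm in the shaker's frame; same axes as the shaker.
- fence (a point): point at the foot of the fence's inner face: middle of its width, at the height of the pad's top (36 mm above the bench), at (0, 130, 36) mm in the shaker's frame, axes as the shaker's. A can pressed against the fence has its origin 28 mm from this point towards -y.
- jaw_grip (a point): point inside the jaw's red upright grip, 125 mm above the bench, moving with the jaw. The grip is 16 mm thick in shaker x, 40 mm long in shaker y (point mid-way), top 140 mm above the bench, bare above 90 mm: pinch it across shaker x from above. The jaw's clamping face is 35 mm from this point towards the fence (+y).
- jaw (a joint): jaw position along its track, m: 0 = fully open (clamping face 140 mm from the fence), growing towards the fence, end 0.10. Starts between 0 and 0.07 (it may have to be opened first to let the can in); stays where it is left. About 3 N slides it, up to 7 N more when it pushes a can over the pad; the stop at the fence is hard. Snug on a can it reads about 0.084.
- jar: closed glass jar with steel lid, 70 mm across, 100 mm tall. Origin: centre of its underside. Not part of the job: leave it where it is.
- tape: open blue tape ring lying flat, 90 mm across, 48 mm tall. Origin: centre of its underside. Not part of the job: leave it where it is.
- bottle: tall white plastic bottle with red cap, 60 mm across, 180 mm tall. Origin: centre of its underside. Not part of the job: leave it where it is.
- block: cork sanding block with red sole, 60 x 110 mm, 35 mm tall. Its y axis runs along its length. Origin: centre of its underside. Not part of the job: leave it where it is.
- brush: paint brush lying along its own x axis, 200 mm long, 42 mm wide, 20 mm tall. Origin: centre of its underside. Not part of the job: leave it where it is.
- cup: empty steel cup, 80 mm across, 100 mm tall. Origin: centre of its underside. Not part of the job: leave it where it is.
There are look-alikes about, which are no part of the job. What is shaped like the can_b but pink is not meant.

How it is judged:
By the outcome, as a careful person would: the job done as asked, in the order asked, and still so for the second after the job is handed in, with the robot touching nothing.
It also fails if it takes over 72 s, if anything falls off the work surface, if the arm or the gripper's body presses on something with over 40 N, if the wrist force passes 120 N, or if a joint passes its speed limit or range.

## Working session

There is one attempt and no reset: what is moved stays moved. The work goes in short steps, Python scripts to look and compute and a tool call to move; the robot and the scene stay as the last step left them, time stands still between calls to the robot, and variables do not carry over. Pictures are saved under pics/ and viewed, at most 10 in all, crops included, and the job is handed in when it is done.

Besides the shell and the picture viewer there is one more tool, called after "Call:" as name(argument=value, ...), one argument or row to a line, values as JSON. play_rows: Moves the arm, as the interface text tells. Its arguments: {"type":"object","properties":{"deltas":{"type":"array","items":{"type":"object","properties":{"travel":{"type":"array","items":{"type":"number"}},"turn":{"type":"array","items":{"type":"number"}},"hand":{"type":"number"}}}},"force":{"type":"number"}},"required":["deltas"]}

```bash
mkdir -p pics; python3 - <<'E'
from cell import arm
import cv2,numpy as np
for n in("top","scene"):
    cv2.imwrite(f"pics/{n}0.png",arm.get_image(n)[:,:,::-1]); c=arm.get_calibration(n); print(n,np.round(c["K"],1).tolist(),np.round(c["extrinsics"],3).tolist())
print(arm.sense(),arm.nose_length, arm.get_calibration("wrist"))
E
```

```text
top [[595.0, 0.0, 315.4], [0.0, 595.0, 236.3], [0.0, 0.0, 1.0]] [[0.02, -0.978, 0.207, 0.295], [-1.0, -0.02, 0.006, -0.018], [-0.001, -0.207, -0.978, 1.357], [0.0, 0.0, 0.0, 1.0]]
scene [[548.2, 0.0, 327.8], [0.0, 548.2, 237.9], [0.0, 0.0, 1.0]] [[0.145, 0.595, -0.791, 1.661], [0.989, -0.09, 0.114, -0.167], [-0.003, -0.799, -0.602, 0.974], [0.0, 0.0, 0.0, 1.0]]
{'time': 0.1, 'joint_positions': array([ 1.00879579,  0.33385505,  0.0398851 ,  1.46616472, -0.01343653,
        1.34326502, -0.05850115]), 'dq': array([-1.42714835e-03, -9.31739827e-04,  8.73852940e-04, -1.58558614e-03,
        5.22951998e-04, -9.79376472e-05, -9.76975888e-05]), 'joint_torque': array([ 5.96474390e-03, -6.60013676e+01,  1.37161911e+00, -4.06466246e+01,
        1.71759079e-02,  9.03957349e-03, -3.52600594e-06]), 'position': array([ 0.29001237, -0.58129432,  0.24150962]), 'tool_rot': array([-6.85979970e-04,  9.73350083e-01,  2.29323150e-01, -1.94649577e-04]), 'wrist_force': array([ 0.0611562 , -0.29508004,  0.32549518]), 'ft_torque': array([-0.03786638, -0.00086483, -0.00757988]), 'grip_force': 0.0, 'grip_width': 0.08505700859936276} 0.011 {'K': array([[346.93668023,   0.        , 319.82434796],
       [  0.        , 346.93668023, 234.27583537],
       [  0.        ,   0.        ,   1.        ]]), 'T_tool_cam': array([[ 6.67101626e-04, -9.64211392e-01, -2.65133827e-01,
         6.63875697e-02],
       [ 9.99999753e-01,  7.01553007e-04, -3.52423554e-05,
        -5.21224800e-04],
       [ 2.19986514e-04, -2.65133738e-01,  9.64211622e-01,
        -1.31056293e-01],
       [ 0.00000000e+00,  0.00000000e+00,  0.00000000e+00,
         1.00000000e+00]])}
```

View pics/top0.png

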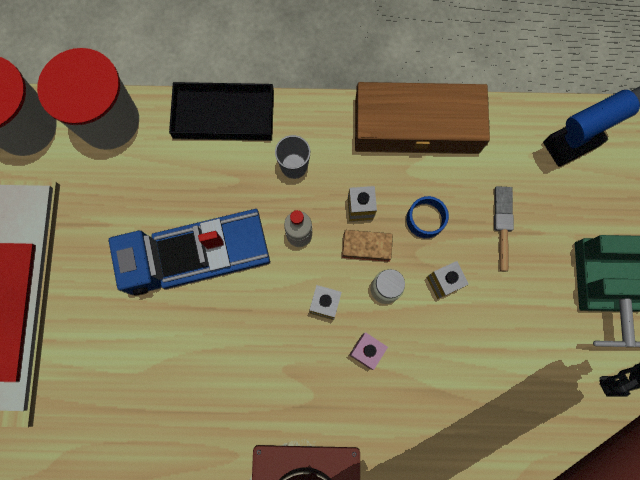

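View pics/scene0.png

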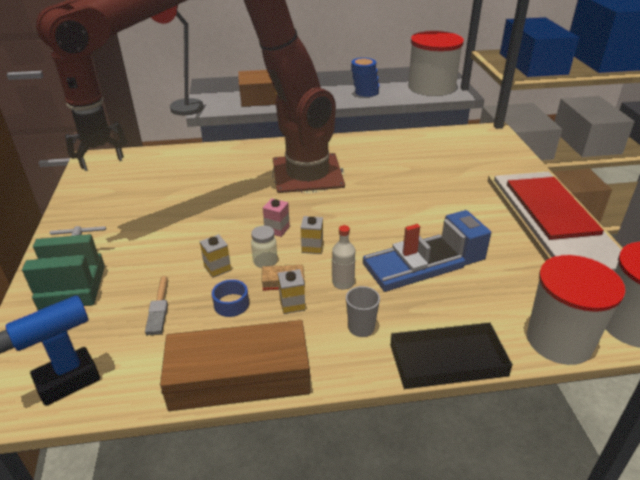

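The top view shows three yellow cans with black caps at about (363,199), (325,301) and (452,278). The pink look-alike at (369,351) is excluded because of its colour. The scene view shows yellow bodies at (312,235), (215,255) and (291,290), and pink at (276,217). The shaker's fence and hood are to the left of its jaw, around (145,260) in the top view. I'll confirm with an enlarged crop.

```bash
cat > h.py <<'E'
import cv2,numpy as np
from cell import arm
def ray(cam,uv,z,T=None):
    c=arm.get_calibration(cam); E=c["extrinsics"] if T is None else T
    d=E[:3,:3]@np.linalg.inv(c["K"])@np.array([uv[0],uv[1],1.]); o=E[:3,3]
    return o+d*(z-o[2])/d[2]
def proj(cam,P):
    c=arm.get_calibration(cam);E=np.linalg.inv(c["extrinsics"])
    p=c["K"]@(E[:3,:3]@np.asarray(P)+E[:3,3]);return p[:2]/p[2]
E
python3 - <<'E'
from h import *
im=cv2.imread("pics/top0.png")
cr=cv2.resize(im[170:380,100:490],None,fx=2,fy=2,interpolation=cv2.INTER_CUBIC);cv2.imwrite("pics/crop.png",cr)
hsv=cv2.cvtColor(im,cv2.COLOR_BGR2HSV)
for n,(u,v) in dict(A=(363,199),B=(325,301),C=(452,278),pink=(369,351)).items():
    m=(hsv[v-12:v+13,u-12:u+13,2]<60).astype(np.uint8)
    k,l,s,c=cv2.connectedComponentsWithStats(m); i=l[12,12]; q=c[i]+[u-12,v-12]
    print(n,q,s[i,4],ray("top",q,.102).round(4))
    print(hsv[v-14:v+15:4,u-14:u+15:4].tolist() if n=='A' else '')
for z,uv in((.14,(210,239)),):print(ray("top",uv,z))
E
```

```text
A [362.88181818 197.82727273] 110 [ 0.6489 -0.1129  0.102 ]
[[[24, 90, 158], [24, 94, 158], [22, 92, 160], [24, 92, 160], [24, 92, 158], [22, 89, 157], [22, 84, 154], [23, 96, 156]], [[22, 65, 98], [90, 2, 148], [110, 5, 150], [90, 2, 144], [60, 2, 141], [98, 7, 143], [90, 4, 142], [23, 95, 156]], [[21, 78, 69], [150, 2, 147], [120, 2, 144], [114, 40, 32], [140, 26, 29], [90, 2, 140], [135, 4, 140], [21, 101, 152]], [[23, 122, 69], [105, 7, 147], [0, 0, 104], [130, 53, 29], [130, 53, 29], [110, 8, 91], [100, 5, 141], [21, 100, 158]], [[23, 140, 51], [105, 4, 145], [90, 2, 141], [128, 33, 31], [140, 26, 29], [100, 5, 145], [0, 0, 144], [26, 88, 157]], [[25, 64, 52], [135, 4, 142], [150, 4, 140], [105, 4, 141], [105, 4, 142], [108, 9, 147], [105, 4, 144], [20, 100, 158]], [[35, 33, 46], [105, 3, 146], [60, 3, 146], [80, 5, 144], [108, 9, 143], [105, 4, 142], [120, 2, 139], [21, 101, 157]], [[23, 125, 51], [22, 207, 59], [21, 197, 62], [22, 203, 59], [24, 227, 55], [21, 182, 63], [23, 189, 58], [22, 95, 159]]]
B [324.98148148 300.19444444] 108 [ 0.4235 -0.0339  0.102 ]

C [451.43589744 276.8974359 ] 117 [ 0.4784 -0.3017  0.102 ]

pink [369.46017699 350.31858407] 113 [ 0.3216 -0.1278  0.102 ]

[0.54261919 0.20901629 0.14      ]
```

View pics/crop.png

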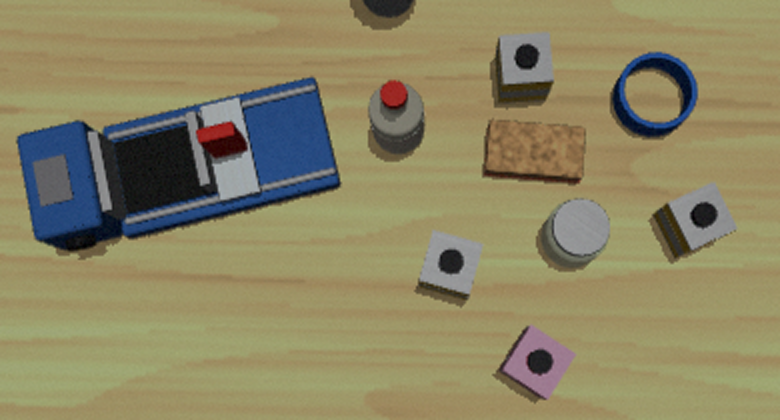

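The crop confirms it: three white/yellow-sided cans at crop (526,60), (450,263) and (700,216), plus the pink one at (539,362), which I won't touch. The jaw is partly closed, with its grip at crop (220,138). Next I'll measure yaws and the shaker.

```bash
python3 - <<'E'
from h import *
im=cv2.imread("pics/top0.png");hsv=cv2.cvtColor(im,cv2.COLOR_BGR2HSV).astype(int)
def rect(m,cam,z):
    cs,_=cv2.findContours(m.astype(np.uint8),cv2.RETR_EXTERNAL,cv2.CHAIN_APPROX_NONE)
    c=max(cs,key=cv2.contourArea)[:,0].astype(float)
    P=np.array([ray(cam,q,z)[:2] for q in c])
    return cv2.minAreaRect((P*1000).astype(np.float32)),len(c)
for n,(u,v) in dict(A=(363,199),B=(325,301),C=(452,278)).items():
    m=np.zeros(hsv.shape[:2],bool);w=np.s_[v-24:v+25,u-24:u+25]
    m[w]=(hsv[w][...,1]<30)&(hsv[w][...,2]>110)
    print(n,rect(m,"top",.09))
H,S,V=hsv[...,0],hsv[...,1],hsv[...,2]
blue=(H>100)&(H<125)&(S>120)
print("V samples",[(p,hsv[p[1],p[0]].tolist()) for p in((250,240),(240,275),(266,255),(130,243),(135,285),(154,240),(175,250),(213,240),(197,247))])
w=np.zeros_like(blue);w[195:300,100:280]=1
top=blue&w&(V>95)
cv2.imwrite("pics/m.png",top*255)
# hood top vs base
k,l,s,c=cv2.connectedComponentsWithStats(top.astype(np.uint8));print(s[s[:,4]>50])
for i in range(1,k):
    if s[i,4]>300: print(i,rect(l==i,"top",.1),rect(l==i,"top",.03))
red=((H<8)|(H>172))&(S>150)&w
for t in(60,100,130):print(t,(red&(V>t)).sum(),rect(red&(V>t),"top",.14))
print(V[225:255:3,195:228:3]*red[225:255:3,195:228:3])
E
```

```text
A (((650.368408203125, -113.48123931884766), (55.136756896972656, 55.21109390258789), 5.383146286010742), 93)
B (((423.82489013671875, -34.470462799072266), (55.876930236816406, 55.837886810302734), 75.27828216552734), 98)
C (((478.7344665527344, -303.6842956542969), (55.2061653137207, 53.99112319946289), 25.51875877380371), 88)
V samples [((250, 240), [108, 181, 128]), ((240, 275), [32, 78, 164]), ((266, 255), [130, 6, 131]), ((130, 243), [108, 179, 124]), ((135, 285), [108, 183, 96]), ((154, 240), [90, 26, 40]), ((175, 250), [75, 38, 27]), ((213, 240), [2, 204, 50]), ((197, 247), [100, 6, 133])]
[[     0      0    640    480 303638]
 [   219    209     38     11    113]
 [   222    216     45     46   1469]
 [   152    222     49     16    146]
 [   109    231     41     58   1340]
 [   161    258    108     29    429]]
2 (((553.7820434570312, 143.30284118652344), (85.97891235351562, 81.8653793334961), 15.159412384033203), 145) (((568.1805419921875, 152.2940673828125), (90.76546478271484, 86.42293548583984), 15.159401893615723), 145)
8 (((502.7155456542969, 387.8306884765625), (115
[... 633 characters left out ...]
115 (((549.7806396484375, 215.42550659179688), (13.081817626953125, 37.4000129699707), 15.628518104553223), 44)
[[  0   0   0   0   0   0   0   0   0   0   0]
 [  0   0   0   0   0   0   0   0   0   0   0]
 [  0   0   0   0   0   0 146   0   0   0   0]
 [  0   0 142 157 156 154 152 139   0   0   0]
 [  0   0 157 157 157 154 144 109  47   0   0]
 [  0   0 138 102  45  43  50  45  45   0   0]
 [  0   0   0  50  50  49  48  47  49  50   0]
 [  0   0   0   0  48  46  50   0   0   0   0]
 [  0   0   0   0   0   0   0   0   0   0   0]
 [  0   0   0   0   0   0   0   0   0   0   0]][ WARN:0@0.562] global loadsave.cpp:1063 imwrite_ Unsupported depth image for selected encoder is fallbacked to CV_8U.
```

```bash
python3 -c "
import cv2,numpy as np
a=cv2.imread('pics/top0.png')[195:300,100:280];b=cv2.imread('pics/m.png')[195:300,100:280]
cv2.imwrite('pics/c2.png',cv2.resize(np.hstack([a,b]),None,fx=2.2,fy=2.2,interpolation=cv2.INTER_CUBIC)) if 0 else cv2.imwrite('pics/c2.png',cv2.resize(a,None,fx=4.4,fy=4.4,interpolation=cv2.INTER_CUBIC))"
```

```text
(no output)
```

View pics/c2.png

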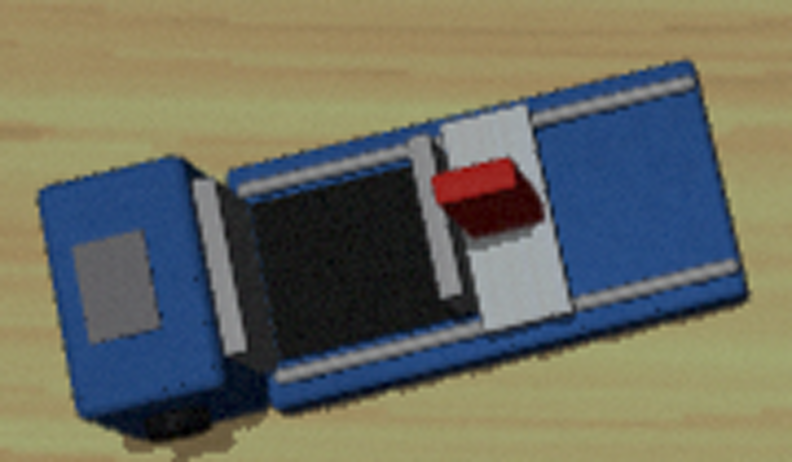

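The jaw face appears about 95 mm from the fence, so there is room. The shaker's yaw is about 15°. I'll weigh can C, the nearest, first.

Call:
play_rows(
  deltas=[
    {"travel":[0.47,0.7,-0.05],"turn":[0,0,-0.033],"hand":1},
    {"travel":[0.47,0.7,-0.05],"turn":[0,0,-0.033],"hand":1},
    {"travel":[0.47,0.7,-0.05],"turn":[0,0,-0.033],"hand":1},
    {"travel":[0.47,0.7,-0.05],"turn":[0,0,-0.033],"hand":1},
    {"travel":[0.47,0.7,-0.05],"turn":[0,0,-0.033],"hand":1},
    {"travel":[0.47,0.7,-0.05],"turn":[0,0,-0.033],"hand":1},
    {"travel":[0.47,0.7,-0.05],"turn":[0,0,-0.033],"hand":1},
    {"travel":[0.47,0.7,-0.05],"turn":[0,0,-0.033],"hand":1},
    {"travel":[0.47,0.7,-0.05],"turn":[0,0,-0.033],"hand":1},
    {"travel":[0.47,0.7,-0.05],"turn":[0,0,-0.033],"hand":1},
    {"travel":[0.47,0.7,-0.05],"turn":[0,0,-0.033],"hand":1},
    {"travel":[0.47,0.7,-0.05],"turn":[0,0,-0.033],"hand":1},
  ],
)

```text
time: 1.1
position: [0.4773, -0.303, 0.2221]
tool_rot: [0.0, 0.975, 0.22, -0.0]
wrist_force: [-0.6, 0.2, -0.9]
grip_width: 0.0856
grip_force: 0.0
```

```bash
cat >> h.py <<'E'
from scipy.spatial.transform import Rotation as R
def wT():
    s=arm.sense();q=s["tool_rot"];T=np.eye(4);T[:3,:3]=R.from_quat([q[1],q[2],q[3],q[0]]).as_matrix();T[:3,3]=s["position"]
    return T@arm.get_calibration("wrist")["T_tool_cam"]
def wcap(z=.102):
    T=wT();im=arm.get_image("wrist");h=cv2.cvtColor(im,cv2.COLOR_RGB2HSV)
    m=cv2.morphologyEx(((h[...,1]<30)&(h[...,2]>100)).astype(np.uint8),cv2.MORPH_OPEN,np.ones((5,5)))
    k,l,s,c=cv2.connectedComponentsWithStats(m)
    d=cv2.connectedComponentsWithStats(((h[...,2]<60)).astype(np.uint8))
    out=[]
    for i in range(1,k):
        if s[i,4]>800:
            cs,_=cv2.findContours((l==i).astype(np.uint8),0,1);q=max(cs,key=cv2.contourArea)[:,0]
            P=np.array([ray("wrist",p,.09,T)[:2]*1000 for p in q],np.float32);out.append((c[i].round(),cv2.minAreaRect(P)))
    return im,out
def st():
    s=arm.sense();print("t",round(s["time"],2),"p",s["position"].round(4),"q",s["tool_rot"].round(4),"F",s["wrist_force"].round(2),"w",round(s["grip_width"],4),"g",round(s["grip_force"],1),"j7",s["joint_positions"].round(2))
E
python3 - <<'E'
from h import *
st();im,o=wcap();[print(x) for x in o];cv2.imwrite("pics/w1.png",im[:,:,::-1])
# shaker check
for n,uv,z in(("fence top inner",(152.5,255.5),.095),("jaw plate top mid",(199.1,244.5),.09)):
    p=ray("top",uv,z);print(n,p.round(4),"along",p[:2]@[-.2588,.9659],"lat",p[:2]@[.9659,.2588])
for n,p in(("hood",(.5027,.3878)),("grip",(.5494,.2148))):print(n,np.dot(p,[-.2588,.9659]),np.dot(p,[.9659,.2588]))
E
```

```text
t 1.1 p [ 0.4773 -0.303   0.2221] q [ 1.000e-04  9.755e-01  2.200e-01 -4.000e-04] F [-0.65  0.15 -0.95] w 0.0856 g 0.0 j7 [ 0.63  0.18 -0.16  1.7   0.03  1.27 -0.67]
(array([561.,  83.]), ((643.3445434570312, -410.1273193359375), (28.86852264404297, 49.282676696777344), 88.07482147216797))
(array([526., 136.]), ((602.6339111328125, -409.0156555175781), (31.403308868408203, 29.785415649414062), 88.1556625366211))
(array([148., 173.]), ((458.0662536621094, -168.80328369140625), (62.20269775390625, 61.23942565917969), 16.193675994873047))
(array([337., 203.]), ((495.3985595703125, -303.9288330078125), (22.658466339111328, 37.954532623291016), 25.459197998046875))
fence top inner [0.513  0.3393 0.095 ] along 0.19492835040504872 lat 0.5833225252743012
jaw plate top mid [0.5401 0.2413 0.09  ] along 0.09331324626690864 lat 0.5841614070117576
hood 0.24447725999999997 0.58592057
grip 0.0652906 0.5862557
```

Call:
play_rows(
  deltas=[
    {"travel":[0.002,0,-0.404],"turn":[0,0,0],"hand":1},
    {"travel":[0.002,0,-0.404],"turn":[0,0,0],"hand":1},
    {"travel":[0.002,0,-0.404],"turn":[0,0,0],"hand":1},
    {"travel":[0.002,0,-0.404],"turn":[0,0,0],"hand":1},
    {"travel":[0.002,0,-0.404],"turn":[0,0,0],"hand":1},
    {"travel":[0.002,0,-0.404],"turn":[0,0,0],"hand":1},
    {"travel":[0.002,0,-0.404],"turn":[0,0,0],"hand":-0.1},
    {"travel":[0.002,0,-0.404],"turn":[0,0,0],"hand":-0.1},
    {"travel":[0.002,0,-0.404],"turn":[0,0,0],"hand":-0.1},
    {"travel":[0.002,0,-0.404],"turn":[0,0,0],"hand":-0.1},
    {"travel":[0.002,0,-0.404],"turn":[0,0,0],"hand":-0.1},
    {"travel":[0.002,0,-0.404],"turn":[0,0,0],"hand":-0.1},
  ],
  force=50,
)

```text
time: 2.15
position: [0.4805, -0.3027, 0.0637]
tool_rot: [0.002, 0.975, 0.221, 0.002]
wrist_force: [-1.5, 0.9, 7.2]
grip_width: 0.0557
grip_force: 52.9
```

```bash
python3 -c "
from h import *
st()"
```

```text
t 2.15 p [ 0.4805 -0.3027  0.0637] q [0.0016 0.9753 0.2208 0.0016] F [-1.53  0.93  7.24] w 0.0557 g 52.9 j7 [ 0.62  0.33 -0.16  1.86  0.07  0.95 -0.7 ]
```

Call:
play_rows(
  deltas=[
    {"travel":[0,0,0.03],"turn":[0,0,0],"hand":-0.1},
    {"travel":[0,0,0.06],"turn":[0,0,0],"hand":-0.1},
    {"travel":[0,0,0.06],"turn":[0,0,0],"hand":-0.1},
    {"travel":[0,0,0.06],"turn":[0,0,0],"hand":-0.1},
    {"travel":[0,0,0.06],"turn":[0,0,0],"hand":-0.1},
    {"travel":[0,0,0.06],"turn":[0,0,0],"hand":-0.1},
    {"travel":[0,0,0.06],"turn":[0,0,0],"hand":-0.1},
    {"travel":[0,0,0.06],"turn":[0,0,0],"hand":-0.1},
  ],
)

```text
time: 2.82
position: [0.4787, -0.3014, 0.0842]
tool_rot: [-0.0, 0.975, 0.221, -0.0]
wrist_force: [-1.2, -0.2, -1.5]
grip_width: 0.0555
grip_force: 53.5
```

Call:
play_rows(
  deltas=[
    {"travel":[0,0,0],"turn":[0,0,0],"hand":-0.1},
    {"travel":[0,0,0],"turn":[0,0,0],"hand":-0.1},
  ],
)

```text
time: 2.98
position: [0.4789, -0.3015, 0.0844]
tool_rot: [-0.0, 0.975, 0.221, -0.0]
wrist_force: [0.9, -0.8, -1.2]
grip_width: 0.0555
grip_force: 53.5
```

C reads about 1.3 N, so it is a used can. I'll put it back and go to B.

Call:
play_rows(
  deltas=[
    {"travel":[0,0,-0.03],"turn":[0,0,0],"hand":-0.1},
    {"travel":[0,0,-0.045],"turn":[0,0,0],"hand":-0.1},
    {"travel":[0,0,-0.052],"turn":[0,0,0],"hand":-0.1},
    {"travel":[0,0,-0.054],"turn":[0,0,0],"hand":-0.1},
    {"travel":[0,0,-0.054],"turn":[0,0,0],"hand":0.3},
    {"travel":[0,0,-0.05],"turn":[0,0,0],"hand":1},
    {"travel":[0,0,-0.05],"turn":[0,0,0],"hand":1},
    {"travel":[0,0,-0.05],"turn":[0,0,0],"hand":1},
    {"travel":[0,0,-0.05],"turn":[0,0,0],"hand":1},
  ],
)

```text
time: 3.73
position: [0.4788, -0.3015, 0.0643]
tool_rot: [-0.0, 0.975, 0.221, -0.0]
wrist_force: [-0.4, 0.2, -0.8]
grip_width: 0.0857
grip_force: 0.0
```

Call:
play_rows(
  deltas=[
    {"travel":[0,0,0.35],"turn":[0,0,0],"hand":1},
    {"travel":[0,0,0.35],"turn":[0,0,0],"hand":1},
    {"travel":[0,0,0.35],"turn":[0,0,0],"hand":1},
    {"travel":[0,0,0.35],"turn":[0,0,0.2],"hand":1},
    {"travel":[-0.138,0.668,0.35],"turn":[0,0,1],"hand":1},
    {"travel":[-0.138,0.668,0.35],"turn":[0,0,1],"hand":1},
    {"travel":[-0.138,0.668,0.35],"turn":[0,0,1],"hand":1},
    {"travel":[-0.138,0.668,0.35],"turn":[0,0,1],"hand":1},
    {"travel":[-0.138,0.668,0.35],"turn":[0,0,1],"hand":1},
    {"travel":[-0.138,0.668,0.35],"turn":[0,0,1],"hand":1},
    {"travel":[-0.138,0.668,0.35],"turn":[0,0,1],"hand":1},
    {"travel":[-0.138,0.668,0.35],"turn":[0,0,1],"hand":1},
  ],
)

```text
time: 4.73
position: [0.423, -0.0294, 0.2049]
tool_rot: [0.0, 0.883, 0.469, 0.0]
wrist_force: [-0.7, 0.0, 0.4]
grip_width: 0.0856
grip_force: 0.0
```

Call:
play_rows(
  deltas=[
    {"travel":[0,0,0],"turn":[0,0,0.66],"hand":1},
    {"travel":[0,0,0],"turn":[0,0,0.66],"hand":1},
    {"travel":[0,0,0],"turn":[0,0,0.66],"hand":1},
    {"travel":[0,0,0],"turn":[0,0,0.66],"hand":1},
  ],
)

```text
time: 5.07
position: [0.4238, -0.0348, 0.2045]
tool_rot: [-0.0, 0.79, 0.613, -0.0]
wrist_force: [-0.3, -0.3, -0.7]
grip_width: 0.0851
grip_force: 0.0
```

```bash
python3 -c "
from h import *
st();q=arm.sense()['tool_rot'];print(np.degrees(2*np.arctan2(q[2],q[1])))
print([np.round(p,4) for p in [arm.sense()['wrist_force']]])"
```

```text
t 5.07 p [ 0.4238 -0.0348  0.2045] q [-0.000e+00  7.903e-01  6.127e-01 -1.000e-04] F [-0.34 -0.26 -0.7 ] w 0.0851 g 0.0 j7 [ 0.42 -0.09 -0.42  2.01 -0.04  1.21 -0.23]
75.56457447961982
[array([-0.3404, -0.2621, -0.6978])]
```

Call:
play_rows(
  deltas=[
    {"travel":[0,0,-0.35],"turn":[0,0,0],"hand":1},
    {"travel":[0,0,-0.35],"turn":[0,0,0],"hand":1},
    {"travel":[0,0,-0.35],"turn":[0,0,0],"hand":1},
    {"travel":[0,0,-0.35],"turn":[0,0,0],"hand":1},
    {"travel":[0,0,-0.35],"turn":[0,0,0],"hand":1},
    {"travel":[0,0,-0.35],"turn":[0,0,0],"hand":-0.1},
    {"travel":[0,0,-0.35],"turn":[0,0,0],"hand":-0.1},
    {"travel":[0,0,-0.35],"turn":[0,0,0],"hand":-0.1},
    {"travel":[0,0,-0.35],"turn":[0,0,0],"hand":-0.1},
    {"travel":[0,0,-0.35],"turn":[0,0,0],"hand":-0.1},
    {"travel":[0,0,-0.35],"turn":[0,0,0],"hand":-0.1},
  ],
)

```text
time: 5.98
position: [0.4246, -0.0344, 0.0665]
tool_rot: [0.001, 0.792, 0.611, 0.001]
wrist_force: [-4.2, 1.2, 6.4]
grip_width: 0.0553
grip_force: 53.5
```

Call:
play_rows(
  deltas=[
    {"travel":[0,0,0.03],"turn":[0,0,0],"hand":-0.1},
    {"travel":[0,0,0.06],"turn":[0,0,0],"hand":-0.1},
    {"travel":[0,0,0.06],"turn":[0,0,0],"hand":-0.1},
    {"travel":[0,0,0.06],"turn":[0,0,0],"hand":-0.1},
    {"travel":[0,0,0.06],"turn":[0,0,0],"hand":-0.1},
    {"travel":[0,0,0.06],"turn":[0,0,0],"hand":-0.1},
    {"travel":[0,0,0.06],"turn":[0,0,0],"hand":-0.1},
    {"travel":[0,0,0.06],"turn":[0,0,0],"hand":-0.1},
  ],
)

```text
time: 6.65
position: [0.4235, -0.0343, 0.0883]
tool_rot: [-0.0, 0.792, 0.611, -0.0]
wrist_force: [-0.0, -1.4, -4.1]
grip_width: 0.0555
grip_force: 55.2
```

Call:
play_rows(
  deltas=[
    {"travel":[0,0,0],"turn":[0,0,0],"hand":-0.1},
    {"travel":[0,0,0],"turn":[0,0,0],"hand":-0.1},
  ],
)

```text
time: 6.82
position: [0.4237, -0.0344, 0.0885]
tool_rot: [-0.0, 0.792, 0.611, -0.0]
wrist_force: [0.1, 0.0, -5.0]
grip_width: 0.0552
grip_force: 55.2
```

B reads about 4.5 N and C about 1.3 N, so B is full. I'll carry B to a hover over the pad.

Call:
play_rows(
  deltas=[
    {"travel":[0,0,0.2],"turn":[0,0,0],"hand":-0.1},
    {"travel":[0,0,0.37],"turn":[0,0,0],"hand":-0.1},
    {"travel":[0,0,0.37],"turn":[0,0,0],"hand":-0.1},
    {"travel":[0,0,0.37],"turn":[0,0,0],"hand":-0.1},
    {"travel":[0.02,0.08,0.37],"turn":[0,0,0.1],"hand":-0.1},
    {"travel":[0.04,0.17,0.37],"turn":[0,0,0.2],"hand":-0.1},
    {"travel":[0.06,0.26,0.37],"turn":[0,0,0.35],"hand":-0.1},
    {"travel":[0.09,0.35,0.37],"turn":[0,0,0.5],"hand":-0.1},
    {"travel":[0.12,0.44,0.37],"turn":[0,0,0.6],"hand":-0.1},
    {"travel":[0.15,0.53,0.37],"turn":[0,0,0.7],"hand":-0.1},
    {"travel":[0.18,0.62,0.37],"turn":[0,0,0.85],"hand":-0.1},
    {"travel":[0.21,0.7,0.37],"turn":[0,0,0.99],"hand":-0.1},
  ],
)

```text
time: 7.82
position: [0.5079, 0.248, 0.2366]
tool_rot: [-0.0, 0.607, 0.795, 0.0]
wrist_force: [0.6, 0.1, -4.8]
grip_width: 0.0554
grip_force: 57.6
```

Call:
play_rows(
  deltas=[
    {"travel":[0.02,0.08,0],"turn":[0,0,0],"hand":-0.1},
    {"travel":[0.03,0.13,0],"turn":[0,0,0],"hand":-0.1},
    {"travel":[0.037,0.161,0],"turn":[0,0,0],"hand":-0.1},
    {"travel":[0.037,0.161,0],"turn":[0,0,0],"hand":-0.1},
    {"travel":[0.037,0.161,0],"turn":[0,0,0],"hand":-0.1},
    {"travel":[0.037,0.161,0],"turn":[0,0,0],"hand":-0.1},
    {"travel":[0.037,0.161,0],"turn":[0,0,0],"hand":-0.1},
  ],
)

```text
time: 8.4
position: [0.5229, 0.3083, 0.2367]
tool_rot: [0.0, 0.609, 0.793, -0.0]
wrist_force: [0.4, -1.2, -4.3]
grip_width: 0.0553
grip_force: 57.6
```

```bash
python3 -c "
from h import *
st();q=arm.sense()['tool_rot'];print(np.degrees(2*np.arctan2(q[2],q[1])))
np.save('T2.npy',wT());cv2.imwrite('pics/w2.png',arm.get_image('wrist')[:,:,::-1])"
```

```text
t 8.4 p [0.5229 0.3083 0.2367] q [ 4.000e-04  6.094e-01  7.929e-01 -4.000e-04] F [ 0.38 -1.15 -4.27] w 0.0553 g 57.6 j7 [-0.03  0.33 -0.72  1.55  0.22  1.34 -0.51]
104.91113416099056
```

View pics/w2.png

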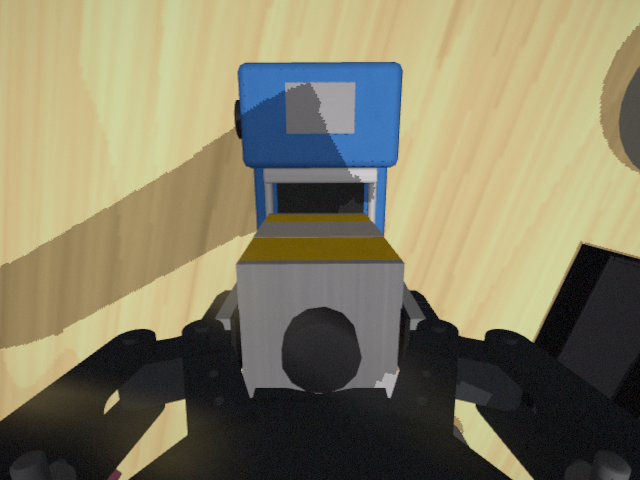

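The wrist view shows the hood top at cols 240–402, rows 63–165, the fence top strip at rows 168–182, cols 264–377, and the can's front top edge at row 262, cols 238–403. I'll compute the fence and can from these.

```bash
python3 -c "
from h import *
T=np.load('T2.npy');a=np.radians(15);Y=np.array([-np.sin(a),np.cos(a)]);X=np.array([np.cos(a),np.sin(a)])
tc=np.array([.5229,.3083]);print('tcp',tc@Y,tc@X)
for n,uv,z in(('fL',(264,182),.095),('fR',(377,182),.095),('fLtop',(264,168.5),.095),('canL',(238,262.5),.26),('canR',(403,262.5),.26),('hoodL',(240,100),.1),('hoodR',(402,100),.1),('hoodfar',(320,63),.1),('hoodnear',(320,165.5),.1)):
    p=ray('wrist',uv,z,T)[:2];print(n,p.round(4),(p@Y).round(4),(p@X).round(4))
im=cv2.imread('pics/w2.png');g=cv2.cvtColor(im,6)
print(g[160:192,300].tolist(),g[175,255:390].tolist())
b=cv2.cvtColor(im,40);
for c in(255,280,300,340,360,380):print(c,[r for r in range(140,172) if b[r,c,1]>120][-1],[r for r in range(40,90) if b[r,c,1]>120][0])
"
```

```text
tcp 0.16245845356081168 0.5848765261716611
fL [0.471  0.3305] 0.1973 0.5405
fR [0.5565 0.3533] 0.1972 0.629
fLtop [0.4688 0.3406] 0.2077 0.541
canL [0.4889 0.3284] 0.1907 0.5573
canR [0.5415 0.3425] 0.1906 0.6116
hoodL [0.4421 0.3845] 0.257 0.5265
hoodR [0.5553 0.4147] 0.2569 0.6437
hoodfar [0.4917 0.423 ] 0.2813 0.5844
hoodnear [0.51   0.3544] 0.2103 0.5843
[69, 63, 61, 56, 54, 48, 45, 52, 89, 123, 129, 130, 128, 130, 126, 123, 122, 125, 125, 127, 122, 113, 92, 40, 25, 14, 29, 27, 24, 26, 28, 20] [56, 61, 67, 64, 65, 66, 60, 65, 94, 114, 124, 123, 124, 125, 122, 124, 124, 126, 125, 123, 125, 125, 123, 126, 124, 124, 122, 126, 125, 124, 123, 126, 125, 124, 123, 124, 124, 124, 125, 126, 125, 125, 124, 127, 125, 123, 125, 124, 126, 126, 126, 124, 126, 126, 125, 126, 125, 125, 124, 126, 125, 125, 127, 125, 123, 125, 124, 125, 126, 126, 126, 125, 128, 127, 128, 126, 128, 126, 128, 128, 127, 127, 129, 129, 125, 128, 128, 127, 127, 127, 127, 129, 127, 128, 127, 128, 127, 183, 200, 161, 129, 175, 189, 190, 197, 201, 201, 201, 200, 201, 199, 200, 200, 200, 200, 200, 200, 200, 202, 199, 200, 182, 131, 102, 107, 109, 109, 109, 109, 105, 96, 97, 175, 192, 193]
255 171 63
280 166 63
300 166 63
340 166 63
360 166 63
380 171 63
```

Call:
play_rows(
  deltas=[
    {"travel":[-0.002,0.006,-0.08],"turn":[0,0,0],"hand":-0.1},
    {"travel":[-0.002,0.006,-0.15],"turn":[0,0,0],"hand":-0.1},
    {"travel":[-0.002,0.006,-0.21],"turn":[0,0,0],"hand":-0.1},
    {"travel":[-0.002,0.006,-0.26],"turn":[0,0,0],"hand":-0.1},
    {"travel":[-0.002,0.006,-0.295],"turn":[0,0,0],"hand":-0.1},
    {"travel":[-0.002,0.006,-0.31],"turn":[0,0,0],"hand":-0.1},
    {"travel":[-0.002,0.006,-0.317],"turn":[0,0,0],"hand":-0.1},
    {"travel":[-0.002,0.006,-0.32],"turn":[0,0,0],"hand":-0.1},
    {"travel":[-0.002,0.006,-0.32],"turn":[0,0,0],"hand":-0.1},
  ],
)

```text
time: 9.2
position: [0.5224, 0.3127, 0.1097]
tool_rot: [0.0, 0.609, 0.793, 0.001]
wrist_force: [-0.1, -0.3, -4.3]
grip_width: 0.0552
grip_force: 57.8
```

Call:
play_rows(
  deltas=[
    {"travel":[0,0,-0.004],"turn":[0,0,0],"hand":-0.1},
    {"travel":[0,0,-0.008],"turn":[0,0,0],"hand":-0.1},
    {"travel":[0,0,-0.011],"turn":[0,0,0],"hand":-0.1},
    {"travel":[0,0,-0.013],"turn":[0,0,0],"hand":-0.1},
    {"travel":[0,0,-0.013],"turn":[0,0,0],"hand":-0.1},
  ],
)

```text
time: 9.62
position: [0.5217, 0.3124, 0.1034]
tool_rot: [-0.0, 0.609, 0.794, -0.0]
wrist_force: [-0.2, -0.2, -5.6]
grip_width: 0.0556
grip_force: 57.9
```

Call:
play_rows(
  deltas=[
    {"travel":[0,0,-0.002],"turn":[0,0,0],"hand":-0.1},
    {"travel":[0,0,-0.004],"turn":[0,0,0],"hand":-0.1},
    {"travel":[0,0,-0.005],"turn":[0,0,0],"hand":-0.1},
    {"travel":[0,0,-0.005],"turn":[0,0,0],"hand":-0.1},
  ],
)

```text
time: 9.95
position: [0.5219, 0.3124, 0.1028]
tool_rot: [0.0, 0.609, 0.793, 0.0]
wrist_force: [-4.6, -3.8, 7.4]
grip_width: 0.0549
grip_force: 59.2
```

Call:
play_rows(
  deltas=[
    {"travel":[0,0,0.001],"turn":[0,0,0],"hand":-0.1},
    {"travel":[0,0,0.001],"turn":[0,0,0],"hand":0.3},
    {"travel":[0,0,0.001],"turn":[0,0,0],"hand":0.6},
    {"travel":[0,0,0.001],"turn":[0,0,0],"hand":1},
    {"travel":[0,0,0.001],"turn":[0,0,0],"hand":1},
    {"travel":[0,0,0.001],"turn":[0,0,0],"hand":1},
    {"travel":[0,0,0.08],"turn":[0,0,0],"hand":1},
    {"travel":[0,0,0.18],"turn":[0,0,0],"hand":1},
    {"travel":[0,0,0.28],"turn":[0,0,0],"hand":1},
    {"travel":[0,0,0.34],"turn":[0,0,0],"hand":1},
    {"travel":[0,0,0.34],"turn":[0,0,0],"hand":1},
    {"travel":[0,0,0.34],"turn":[0,0,0],"hand":1},
  ],
)

```text
time: 10.95
position: [0.5225, 0.313, 0.2392]
tool_rot: [0.001, 0.609, 0.793, 0.002]
wrist_force: [0.1, 0.7, -0.9]
grip_width: 0.0853
grip_force: 0.0
```

```bash
python3 -c "
from h import *
st();T=wT();im=arm.get_image('wrist')[:,:,::-1]
a=arm.get_image('top')[:,:,::-1]
np.save('T3.npy',T);cv2.imwrite('pics/w3.png',im);cv2.imwrite('pics/t3.png',a)"
```

```text
t 10.95 p [0.5225 0.313  0.2392] q [7.000e-04 6.086e-01 7.935e-01 1.500e-03] F [ 0.05  0.66 -0.89] w 0.0853 g 0.0 j7 [-0.03  0.33 -0.73  1.55  0.23  1.34 -0.52]
```

View pics/w3.png

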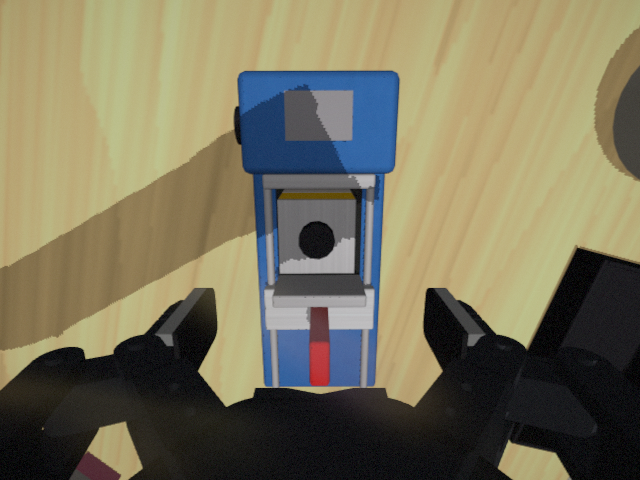

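The can (cap at (317,240)) stands square just in front of the fence strip. The jaw's red grip is at col 319, rows 310–385. Next I'll measure the grip.

```bash
python3 -c "
from h import *
T=np.load('T3.npy');a=np.radians(15);Y=np.array([-np.sin(a),np.cos(a)]);X=np.array([np.cos(a),np.sin(a)])
tc=arm.sense()['position'][:2];print('tcp',tc@Y,tc@X)
im=cv2.imread('pics/w3.png');h=cv2.cvtColor(im,40).astype(int);red=((h[...,0]<8)|(h[...,0]>172))&(h[...,1]>150)
for r in range(300,400,6):
    c=np.nonzero(red[r,250:400])[0]+250
    if len(c):print(r,c[0],c[-1],h[r,int(c.mean()),2],ray('wrist',(c.mean(),r),.14,T)[:2]@Y,ray('wrist',(c.mean(),r),.14,T)[:2]@X)
for n,uv,z in(('cap',(317,240),.138),('canfL',(280,199.5),.126),('canfR',(354,199.5),.126),('canbL',(280,274),.126),('canbR',(355,274),.126),('fence',(320,188),.095),('jawface?',(320,276),.09)):
    p=ray('wrist',uv,z,T)[:2];print(n,(p@Y).round(4),(p@X).round(4))
t=cv2.imread('pics/t3.png');hh=cv2.cvtColor(t,40).astype(int);rr=((hh[...,0]<8)|(hh[...,0]>172))&(hh[...,1]>150)&(hh[...,2]>100)
print('top red visible',rr[195:300,180:260].sum())
"
```

```text
tcp 0.16642161511049774 0.5845017620373496
342 314 325 150 0.08733284487917684 0.5853421363719946
348 310 328 185 0.08219140021570641 0.5847421308615061
354 310 328 187 0.07699557567539383 0.5847440352790187
360 310 328 187 0.07174510707742238 0.5847459597251333
366 310 328 184 0.06643912783431401 0.5847479045174784
372 310 328 186 0.06107675293719672 0.5847498699804352
378 310 328 186 0.05565707846370031 0.584751856445317
384 311 327 185 0.05017918106999304 0.5847538642505553
cap 0.1667 0.5833
canfL 0.1931 0.557
canfR 0.1932 0.6096
canbL 0.1365 0.5553
canbR 0.1365 0.6119
fence 0.1971 0.5855
jawface? 0.1202 0.5856
top red visible 127
```

Call:
play_rows(
  deltas=[
    {"travel":[0.03,-0.1,0],"turn":[0,0,0],"hand":1},
    {"travel":[0.06,-0.2,0],"turn":[0,0,0],"hand":1},
    {"travel":[0.065,-0.243,0],"turn":[0,0,0],"hand":1},
    {"travel":[0.065,-0.243,0],"turn":[0,0,0],"hand":1},
    {"travel":[0.065,-0.243,-0.1],"turn":[0,0,0],"hand":1},
    {"travel":[0.065,-0.243,-0.18],"turn":[0,0,0],"hand":1},
    {"travel":[0.065,-0.243,-0.25],"turn":[0,0,0],"hand":1},
    {"travel":[0.065,-0.243,-0.29],"turn":[0,0,0],"hand":1},
    {"travel":[0.065,-0.243,-0.29],"turn":[0,0,0],"hand":1},
    {"travel":[0.065,-0.243,-0.29],"turn":[0,0,0],"hand":1},
  ],
)

```text
time: 11.88
position: [0.5466, 0.2154, 0.1202]
tool_rot: [-0.001, 0.608, 0.794, -0.001]
wrist_force: [-0.3, 0.5, 0.8]
grip_width: 0.0853
grip_force: 0.0
```

Call:
play_rows(
  deltas=[
    {"travel":[0,0,0],"turn":[0,0,0],"hand":0},
    {"travel":[0,0,0],"turn":[0,0,0],"hand":-0.4},
    {"travel":[0,0,0],"turn":[0,0,0],"hand":-0.9},
    {"travel":[0,0,0],"turn":[0,0,0],"hand":-0.9},
    {"travel":[0,0,0],"turn":[0,0,0],"hand":-0.9},
    {"travel":[0,0,0],"turn":[0,0,0],"hand":-0.9},
    {"travel":[0,0,0],"turn":[0,0,0],"hand":-0.9},
    {"travel":[0,0,0],"turn":[0,0,0],"hand":-0.9},
  ],
  force=50,
)

```text
time: 12.55
position: [0.5486, 0.2154, 0.1222]
tool_rot: [0.001, 0.609, 0.793, 0.001]
wrist_force: [3.8, 1.5, 3.2]
grip_width: 0.0152
grip_force: 52.4
```

Call:
play_rows(
  deltas=[
    {"travel":[-0.002,0.008,0],"turn":[0,0,0],"hand":-0.9},
    {"travel":[-0.004,0.017,0],"turn":[0,0,0],"hand":-0.9},
    {"travel":[-0.007,0.026,0],"turn":[0,0,0],"hand":-0.9},
    {"travel":[-0.01,0.036,0],"turn":[0,0,0],"hand":-0.9},
    {"travel":[-0.012,0.046,0],"turn":[0,0,0],"hand":-0.9},
    {"travel":[-0.015,0.055,0],"turn":[0,0,0],"hand":-0.9},
    {"travel":[-0.017,0.063,0],"turn":[0,0,0],"hand":-0.9},
    {"travel":[-0.019,0.07,0],"turn":[0,0,0],"hand":-0.9},
    {"travel":[-0.02,0.075,0],"turn":[0,0,0],"hand":-0.9},
    {"travel":[-0.021,0.077,0],"turn":[0,0,0],"hand":-0.9},
    {"travel":[-0.021,0.077,0],"turn":[0,0,0],"hand":-0.9},
  ],
)

```text
time: 13.47
position: [0.5402, 0.2462, 0.1222]
tool_rot: [0.001, 0.609, 0.793, 0.001]
wrist_force: [4.8, -0.3, 4.7]
grip_width: 0.0154
grip_force: 52.7
```

Call:
play_rows(
  deltas=[
    {"travel":[-0.0005,0.0015,0],"turn":[0,0,0],"hand":-0.9},
    {"travel":[-0.001,0.003,0],"turn":[0,0,0],"hand":-0.9},
    {"travel":[-0.001,0.005,0],"turn":[0,0,0],"hand":-0.9},
  ],
)

```text
time: 13.72
position: [0.5398, 0.2477, 0.1222]
tool_rot: [0.001, 0.609, 0.793, 0.0]
wrist_force: [2.7, -2.2, 7.0]
grip_width: 0.0151
grip_force: 53.0
```

Call:
play_rows(
  deltas=[
    {"travel":[-0.0005,0.002,0],"turn":[0,0,0],"hand":-0.9},
    {"travel":[-0.001,0.004,0],"turn":[0,0,0],"hand":-0.9},
    {"travel":[-0.0015,0.005,0],"turn":[0,0,0],"hand":-0.9},
  ],
)

```text
time: 13.97
position: [0.5393, 0.2497, 0.1222]
tool_rot: [0.001, 0.609, 0.793, 0.0]
wrist_force: [4.4, -2.5, 6.9]
grip_width: 0.0152
grip_force: 52.9
```

Call:
play_rows(
  deltas=[
    {"travel":[-0.0005,0.002,0],"turn":[0,0,0],"hand":-0.9},
    {"travel":[-0.001,0.0035,0],"turn":[0,0,0],"hand":-0.9},
    {"travel":[-0.001,0.0035,0],"turn":[0,0,0],"hand":-0.9},
  ],
)

```text
time: 14.22
position: [0.5392, 0.2498, 0.1222]
tool_rot: [0.001, 0.609, 0.793, -0.0]
wrist_force: [4.8, -5.1, 8.3]
grip_width: 0.0154
grip_force: 53.2
```

Call:
play_rows(
  deltas=[
    {"travel":[-0.0005,0.002,0],"turn":[0,0,0],"hand":-0.9},
    {"travel":[-0.001,0.0035,0],"turn":[0,0,0],"hand":-0.9},
    {"travel":[-0.001,0.0035,0],"turn":[0,0,0],"hand":-0.9},
  ],
)

```text
time: 14.47
position: [0.5389, 0.2511, 0.1222]
tool_rot: [0.001, 0.609, 0.793, -0.0]
wrist_force: [4.2, -6.0, 7.6]
grip_width: 0.0149
grip_force: 53.2
```

Call:
play_rows(
  deltas=[
    {"travel":[-0.0005,0.002,0],"turn":[0,0,0],"hand":-0.9},
    {"travel":[-0.0005,0.0025,0],"turn":[0,0,0],"hand":-0.9},
    {"travel":[-0.0005,0.0025,0],"turn":[0,0,0],"hand":-0.9},
  ],
)

```text
time: 14.72
position: [0.5386, 0.252, 0.1222]
tool_rot: [0.001, 0.609, 0.793, -0.0]
wrist_force: [3.5, -6.9, 7.9]
grip_width: 0.015
grip_force: 53.2
```

Call:
play_rows(
  deltas=[
    {"travel":[-0.0003,0.001,0],"turn":[0,0,0],"hand":-0.9},
    {"travel":[-0.0005,0.0022,0],"turn":[0,0,0],"hand":-0.9},
    {"travel":[-0.0005,0.0022,0],"turn":[0,0,0],"hand":-0.9},
  ],
)

```text
time: 14.97
position: [0.5384, 0.2528, 0.1222]
tool_rot: [0.001, 0.609, 0.793, -0.0]
wrist_force: [3.3, -7.3, 8.5]
grip_width: 0.0153
grip_force: 53.3
```

Call:
play_rows(
  deltas=[
    {"travel":[-0.0003,0.001,0],"turn":[0,0,0],"hand":-0.9},
    {"travel":[-0.0005,0.0022,0],"turn":[0,0,0],"hand":-0.9},
    {"travel":[-0.0005,0.0022,0],"turn":[0,0,0],"hand":-0.9},
  ],
)

```text
time: 15.22
position: [0.5384, 0.2529, 0.1222]
tool_rot: [0.002, 0.61, 0.793, -0.001]
wrist_force: [3.8, -9.2, 9.0]
grip_width: 0.0154
grip_force: 53.5
```

Call:
play_rows(
  deltas=[
    {"travel":[-0.0003,0.001,0],"turn":[0,0,0],"hand":-0.9},
    {"travel":[-0.0005,0.0022,0],"turn":[0,0,0],"hand":-0.9},
    {"travel":[-0.0005,0.0022,0],"turn":[0,0,0],"hand":-0.9},
  ],
)

```text
time: 15.47
position: [0.5384, 0.2529, 0.1222]
tool_rot: [0.002, 0.61, 0.793, -0.001]
wrist_force: [3.6, -12.2, 11.3]
grip_width: 0.0149
grip_force: 53.7
```

Call:
play_rows(
  deltas=[
    {"travel":[-0.0003,0.001,0],"turn":[0,0,0],"hand":-0.9},
    {"travel":[-0.0005,0.0022,0],"turn":[0,0,0],"hand":-0.9},
    {"travel":[-0.0005,0.0022,0],"turn":[0,0,0],"hand":-0.9},
  ],
)

```text
time: 15.72
position: [0.5384, 0.2529, 0.1222]
tool_rot: [0.002, 0.61, 0.792, -0.002]
wrist_force: [3.2, -16.0, 12.8]
grip_width: 0.0153
grip_force: 54.0
```

The jaw is blocked at about 16 N with no further motion. It travelled 38.8 mm, so it should read about 0.084, which is snug. I'll relax the push, open and retreat.

Call:
play_rows(
  deltas=[
    {"travel":[0.0008,-0.003,0],"turn":[0,0,0],"hand":-0.9},
    {"travel":[0.0015,-0.006,0],"turn":[0,0,0],"hand":-0.9},
    {"travel":[0.0015,-0.006,0],"turn":[0,0,0],"hand":-0.9},
    {"travel":[0.0015,-0.006,0],"turn":[0,0,0],"hand":-0.5},
    {"travel":[0.0015,-0.006,0],"turn":[0,0,0],"hand":0},
    {"travel":[0.0015,-0.006,0],"turn":[0,0,0],"hand":0.6},
    {"travel":[0.0015,-0.006,0],"turn":[0,0,0],"hand":0.8},
    {"travel":[0.0015,-0.006,0],"turn":[0,0,0],"hand":0.8},
    {"travel":[0.0015,-0.006,0],"turn":[0,0,0],"hand":0.8},
    {"travel":[0.0015,-0.006,0.1],"turn":[0,0,0],"hand":0.8},
    {"travel":[0.0015,-0.006,0.2],"turn":[0,0,0],"hand":0.8},
    {"travel":[0.0015,-0.006,0.3],"turn":[0,0,0],"hand":0.8},
  ],
)

```text
time: 16.72
position: [0.5364, 0.2549, 0.2426]
tool_rot: [-0.001, 0.608, 0.794, -0.001]
wrist_force: [1.5, -0.1, -0.2]
grip_width: 0.0769
grip_force: 0.0
```

Call:
play_rows(
  deltas=[
    {"travel":[0,-0.08,0.08],"turn":[0,0,0],"hand":0.8},
    {"travel":[0,-0.16,0.1],"turn":[0,0,0],"hand":0.8},
    {"travel":[0,-0.2,0.1],"turn":[0,0,0],"hand":0.8},
    {"travel":[0,-0.2,0.1],"turn":[0,0,0],"hand":0.8},
    {"travel":[0,-0.2,0.1],"turn":[0,0,0],"hand":0.8},
  ],
)

```text
time: 17.13
position: [0.5373, 0.174, 0.2816]
tool_rot: [0.0, 0.609, 0.793, -0.0]
wrist_force: [-0.6, 0.3, 0.9]
grip_width: 0.077
grip_force: 0.0
```

```bash
python3 -c "
from h import *
st();w=arm.get_image('wrist')[:,:,::-1];t=arm.get_image('scene')[:,:,::-1]
cv2.imwrite('pics/fin.png',np.hstack([w[:,100:500],cv2.resize(t[180:330,180:520],None,fx=1.17,fy=3.2)[:480]]))"
```

```text
t 17.13 p [0.5373 0.174  0.2816] q [ 2.000e-04  6.095e-01  7.928e-01 -0.000e+00] F [-0.63  0.29  0.91] w 0.077 g 0.0 j7 [ 0.2   0.2  -0.68  1.59  0.13  1.4  -0.23]
```

View pics/fin.png

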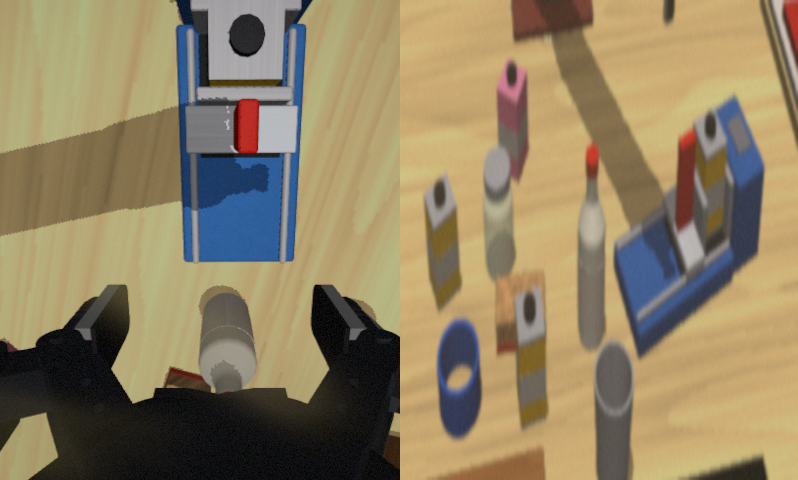

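The picture shows the can upright, square and held between jaw and fence (cap at (247,36)). The other two cans (439,190) and (530,305) are standing, the clutter is undisturbed, and the gripper is clear. I'm handing in.

```bash
python3 -c "
from cell import arm
print(arm.hand_in())"
```

```text
the job is handed in; nothing more can be done
None
```

The full can (about 4.5 N on lifting; the one other can I lifted read about 1.3 N, and I left the third unlifted) stands upright on the pad, held snugly between jaw and fence, and the job is handed in at about 17 s with the other two cans standing.

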